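# Push the row of ointment jars home and shut the keeper

### The arm

A 6-joint arm with a two-finger parallel gripper is mounted at the origin on the work surface. World frame = base frame: x ahead of the robot, y to its left, z up, the work surface at z = 0. Lengths are in m, angles in rad, forces in N, time in s.
With the tool pointing down it reaches from about 0.35 to 0.775 m from the base axis. Payload 5.5 kg.
Tool frame: the origin (TCP) lies on the mounting face of the last link; the fingertips stand 173 mm ahead of it and the grasp point (between the pads) lies 155 mm ahead of it; z points along the fingers, y is the direction in which the jaws open and shut (so a half turn about z gives the same grasp; the last joint's range is limited). The gripper opens to 85 mm and grips with 20 to 120 N. Pads are 22 mm wide; open, the fingers measure 114 mm over their backs; the gripper's body (76 mm by 85 mm) begins 54 mm behind the grasp point. The pads swing forward as they close: fully open they stand 13 mm farther back than shut.
Start: joints at [1.176, 0.313, 0.046, 1.304, 0, 1.431], TCP at [0.145, 0.556, 0.405] pointing down, gripper open.
Joint ranges: [-2.76, 2.76], [-0.86, 1.69], [-1.03, 1.26], [-2.2, 2.34], [-1.47, 1.5], [-3.14, 3.14]. Speed limits (rad/s): [2.57, 2.57, 3.14, 3.14, 3.14, 3.14].

### API

Orientations are given as a unit quaternion [w, x, y, z].
In Python, from workcell import get_state, eyes, env gives the robot as it stands. The module is installed in compiled form; this text tells all that it offers.
- The arm moves only by the tool carry_out, never from a script. Its argument "motion" is a list of rows, each an object of numbers: "jaw": the opening, from -1 (shut) to 1 (fully open); "tx", "ty", "tz": the shift along the tool's x, y, z in cm; "wx", "wy", "wz": the turn, a rotation vector about the tool's x, y, z in degrees. In form: [{"jaw": .., "tx": .., "ty": .., "tz": .., "wx": .., "wy": .., "wz": ..}, ...]. A call has 1 to 20 rows; each row shifts and turns the commanded pose from where the row before left it, along the tool's axes as they then stand; what a row does not reach is not made up. A row lasts 1/8 s, in which the tool goes at most 62.5 mm and 10.7 degrees, less where a joint would pass 70% of its speed; a pose out of reach is approached as far as the arm can. A call with a gripper value outside its range is refused whole. The fingers move at their own pace and stop on an object; "force" is the grip in N (left out, the last holds). Time passes only in rows, so rows that do not move let the fingers close. It gives the time, the measured TCP pose, the force and the opening at its end, in the units of the state.
- get_state(): the state, without advancing time (a new reading comes with each control period).
- eyes.read_camera(name): name is "scene" or "top"; returns the picture (400x640x3 uint8, blue, green, red); there is no depth.
- eyes.calibration(name): a dict with "K" (3x3 intrinsics, pixels), "k1" (the pictures are not rectified: a ray, as slopes to the right and down, at radius r is drawn at 1 + k1 r^2 times it, then the intrinsics apply), "camera_from_world" (4x4, takes a point from world to camera coordinates). Camera axes: x right, y up, looking along -z (the intrinsics and any distortion apply to the point x, -y, -z); pixel columns grow to the right and rows downward; lengths in m; the calibration is good to about 2 mm. A picture is of the moment at which its call begins. calibration takes no time and is no camera call.
- env.hand_in(): hands the job in, once; it reports no verdict.
The state is a dict: "clock": time; "joint_pos": joint angles; "qvel": joint speeds; "tau": joint torques, N m; "tcp_pos": TCP position; "orientation": TCP orientation; "wrist_force": force on the tool from outside, world axes, zero at the start; "ft_torque": the same for the moment, N m; "finger_gap": finger opening in m.
Only numpy, scipy, OpenCV 4.12 (cv2) and the standard library are available. Lean on these libraries where they do the work, as an engineer would, in place of code of your own. Each camera call takes 0.05 s, during which the arm holds its last target.

### The job

Push the row of ointment jars along the metal lane as one train, from behind the last jar, until the first jar is right up against the end stop and the row is closed up. Then push the keeper arm fully shut across the lane behind the last jar and move clear. Only push: do not pick up or tip any jar, keep the row together, and leave the other things on the bench where they are.

Things in the scene. Friction and masses are not known exactly. Their poses are not given: they have to be found in the camera images.
- lane: Straight metal lane fixed on the bench. Origin: on its centre line, at bench height; +y along the lane towards the end stop, +z up. Its 6 mm base plate (x -65 to +40, y -250 to +215 mm) carries the jars between two rails, 47 mm apart inside, 6 mm thick, tops 20 mm above the bench, y -250 to +200 mm. Open at the -y end.
- lane_stop (a point): Centre of the end stop's face at lane x = 0, y = +200 mm, 23 mm above the bench. The stop is a metal block across the lane, 60 mm wide, 15 mm thick, its top 40 mm above the bench.
- keeper (a joint): Swing of the keeper arm about its upright pivot. 0: the arm points along lane -y, beside the rail; grows counter-clockwise seen from above; 1.571, its hard stop, is shut: square across the lane, pointing to lane +x. Lower stop -0.6. Starts open, -0.5 to +0.03. Light friction (0.04 N m, about 0.5 N at the peg); it stays where it is left.
- keeper_pivot (a point): Axis of the keeper's pivot, outside the lane's -x rail at lane x = -50, y = +14 mm, 24 mm above the bench. The keeper arm is a steel bar 10 mm wide, 24 to 34 mm above the bench (it passes over the rails, but not over jars), reaching 87 mm from the pivot.
- keeper_peg (a point): Point on the axis of the upright black peg near the free end of the keeper arm, 80 mm from the pivot, 48 mm above the bench. The peg is 12 mm in diameter, from the bar's top (34 mm) to 63 mm above the bench; push against it or the bar.
- jar1: The first jar of the row, nearest the end stop. Round amber glass ointment jar with a plain paper band and a white screw lid, 44 mm in diameter, 46 mm high, 60 to 130 g; origin at the centre of its underside. It stands in the lane, touching its neighbours; with the row home it is at lane y = 178 mm.
- jar2: The second jar. Round amber glass ointment jar with a plain paper band and a white screw lid, 44 mm in diameter, 46 mm high, 60 to 130 g; origin at the centre of its underside. It stands in the lane, touching its neighbours; with the row home it is at lane y = 134 mm.
- jar3: The third jar. Round amber glass ointment jar with a plain paper band and a white screw lid, 44 mm in diameter, 46 mm high, 60 to 130 g; origin at the centre of its underside. It stands in the lane, touching its neighbours; with the row home it is at lane y = 90 mm.
- jar4: The last jar of the row, farthest from the end stop: the one to push against. Round amber glass ointment jar with a plain paper band and a white screw lid, 44 mm in diameter, 46 mm high, 60 to 130 g; origin at the centre of its underside. It stands in the lane, touching its neighbours; with the row home it is at lane y = 46 mm.
- spare_jar: Bystander, loose: spare ointment jar like those in the row, standing on the bench beside the lane; 44 mm in diameter, 46 mm high; origin at the centre of its underside. Not part of the job.
- mortar: Bystander, loose: white ceramic mortar bowl, 100 mm wide, 55 mm high; origin at the centre of its underside. Not part of the job.
- beaker: Bystander, loose: glass beaker, 60 mm wide, 75 mm high; origin at the centre of its underside. Not part of the job.
- weight: Bystander, loose: brass balance weight, 34 mm wide, 48 mm high; origin at the centre of its underside. Not part of the job.
- reagent: Bystander, loose: amber reagent bottle, 64 mm wide, 125 mm high; origin at the centre of its underside. Not part of the job.
- spatula: Bystander, loose: spatula lying on the bench, 170 mm long, origin near its middle. Not part of the job.
- carton: Bystander, loose: small cardboard box, 60 x 85 x 40 mm; origin at the centre of its underside. Not part of the job.
Mind the look-alikes: they are no part of the job. What is shaped like the jar4 but red or turquoise is not meant.

How it is judged:
On the way, in this order (a step that is already met when the one before it is completed fails the run):
1. the row is home: the first jar against the end stop and the row closed up (y of jar1 in the frame of lane above 0.1745 m and y of jar4 in the frame of lane above 0.041 m and x of jar1 in the frame of lane between -0.006 and 0.006 m and angle between each of jar1, jar2, jar3, jar4's own z axis and vertical below 0.1 rad and x of jar2 in the frame of lane between -0.006 and 0.006 m and x of jar3 in the frame of lane between -0.006 and 0.006 m and x of jar4 in the frame of lane between -0.006 and 0.006 m), for 0.2 s.
2. the keeper arm is shut across the lane behind the row (value of joint keeper above 1.47 rad), for 0.2 s.
At the end, for the whole second after the job is handed in: The first jar is within 3.5 mm of the end stop, the last jar within 5 mm of its home place (row closed up), all four upright (within 0.1 rad) in the lane, within 6 mm of its centre line; the keeper is within 0.1 rad of its shut stop; jars and keeper are at rest (all of step 1 and value of joint keeper above 1.47 rad and velocity of joint keeper between -0.05 and 0.05 rad/s and linear speed of each of jar1, jar2, jar3, jar4 below 0.01 m/s); the robot touches nothing.
It fails at once if a jar of the row is lifted or tipped (z of any of jar1, jar2, jar3, jar4 in the frame of lane above 0.018 m or angle between any of jar1, jar2, jar3, jar4's own z axis and vertical above 0.3 rad).
It fails at once if the row is broken up: a gap of more than 12 mm opens between neighbouring jars (horizontal distance between jar1 and jar2 above 0.056 m or horizontal distance between jar2 and jar3 above 0.056 m or horizontal distance between jar3 and jar4 above 0.056 m).
It fails at once if another thing on the bench is shifted by more than 15 mm (distance of any of spare_jar, mortar, beaker, weight, reagent, spatula, carton from where it was at the start of the episode above 0.015 m).
It also fails if it takes over 50 s, if anything falls off the work surface, if the arm or the gripper's body presses on something with over 40 N, if the wrist force passes 120 N, or if a joint passes its speed limit or range.

## Working session

There is one attempt and no reset: what is moved stays moved. The work goes in short steps, Python scripts to look and compute and a tool call to move; the robot and the scene stay as the last step left them, time stands still between calls to the robot, and variables do not carry over. Pictures are saved under pics/ and viewed, and the job is handed in when it is done.

Besides the shell and the picture viewer there is one more tool, called after ">>>" as name(argument=value, ...), one argument or row to a line, values as JSON. carry_out: Moves the arm, as the interface text tells. Its arguments: {"type":"object","properties":{"motion":{"type":"array"},"force":{"type":"number"}},"required":["motion"]}

```bash
mkdir -p pics; python3 - <<'E'
from workcell import get_state, eyes, env
import cv2
print(get_state())
for n in("scene","top"):
    im=eyes.read_camera(n); cv2.imwrite(f"pics/{n}0.png",im)
    print(n,eyes.calibration(n))
E
```

```text
{'clock': 0.0, 'joint_pos': array([1.17642024e+00, 3.13960577e-01, 4.49789985e-02, 1.30362464e+00,
       4.92909651e-05, 1.43118205e+00]), 'qvel': array([ 0.00172629, -0.00058037,  0.00019825,  0.0008233 , -0.00239044,
       -0.00021904]), 'tau': array([ 5.68705957e-05, -4.80635440e+01,  2.98527360e+01,  1.98729686e-02,
       -1.91378109e-05,  1.07394669e-05]), 'tcp_pos': array([0.14483824, 0.55624222, 0.40383127]), 'orientation': array([-2.62528128e-04,  1.27036678e-01,  9.91897607e-01, -8.66380082e-04]), 'wrist_force': array([-0.03897121, -0.06621161,  0.34458217]), 'ft_torque': array([ 0.02385356,  0.01202494, -0.01537403]), 'finger_gap': 0.08534946522422927}
scene {'K': array([[361.87948615,   0.        , 309.7115426 ],
       [  0.        , 361.87948615, 194.75848152],
       [  0.        ,   0.        ,   1.        ]]), 'k1': 0.00044931061925624255, 'camera_from_world': array([[-0.09316516,  0.99553301,  0.01530591,  0.08549447],
       [-0.71720746, -0.07776557,  0.69250702,  0.36849187],
       [ 0.69060388,  0.05354002,  0.72124875, -1.11681078],
       [ 0.        ,  0.        ,  0.        ,  1.        ]])}
top {'K': array([[392.24835743,   0.        , 323.34922169],
       [  0.        , 392.24835743, 196.37927315],
       [  0.        ,   0.        ,   1.        ]]), 'k1': 0.03243414832217604, 'camera_from_world': array([[-0.01890892, -0.99977614, -0.00949316, -0.02340223],
       [ 0.98545292, -0.02024025,  0.16873907, -0.61980725],
       [-0.16889344, -0.00616439,  0.98561504, -0.84432914],
       [ 0.        ,  0.        ,  0.        ,  1.        ]])}
```

View pics/scene0.png

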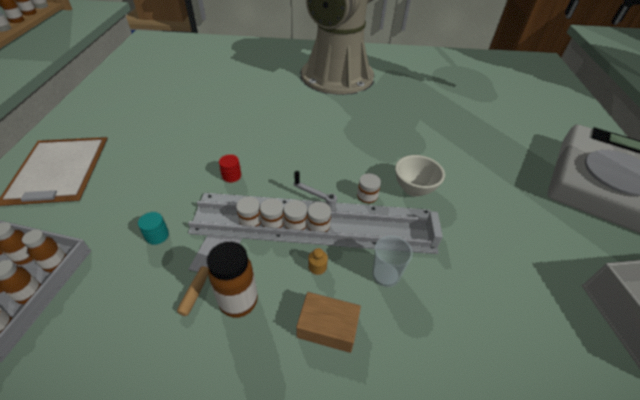

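View pics/top0.png

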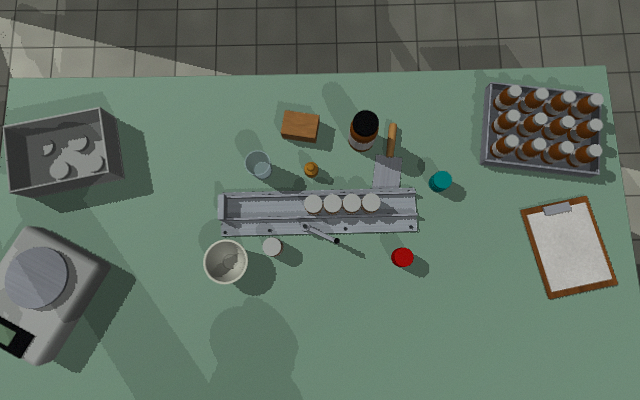

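The stop is at world +y (left in the top view, around px 222,207). The jars' lids are at about (313–371, 203), and the keeper peg is near (337,240). Next I'll zoom in and measure.

```bash
cat > h.py <<'E'
import numpy as np, cv2
from workcell import get_state, eyes, env
C={n:eyes.calibration(n) for n in("scene","top")}
def ray(n,uv):
    c=C[n];K=c["K"]
    D=np.array([c["k1"],0,0,0,0.])
    p=cv2.undistortPoints(np.array(uv,float).reshape(-1,1,2),K,D).reshape(-1,2)
    M=c["camera_from_world"];R=M[:3,:3];t=M[:3,3]
    d=np.c_[p[:,0],-p[:,1],-np.ones(len(p))]@R
    return -R.T@t,d
def onz(n,uv,z):
    o,d=ray(n,uv); s=(z-o[2])/d[:,2]; return o+d*s[:,None]
def tri(a,b):
    o1,d1=ray("scene",[a]);o2,d2=ray("top",[b]);d1=d1[0]/np.linalg.norm(d1);d2=d2[0]/np.linalg.norm(d2)
    s=np.linalg.lstsq(np.c_[d1,-d2],o2-o1,rcond=None)[0]
    p,q=o1+d1*s[0],o2+d2*s[1];return (p+q)/2,np.linalg.norm(p-q)
def proj(n,P):
    c=C[n];M=c["camera_from_world"];p=np.atleast_2d(P)@M[:3,:3].T+M[:3,3]
    a=p[:,0]/-p[:,2];b=-p[:,1]/-p[:,2];f=1+c["k1"]*(a*a+b*b);K=c["K"]
    return np.c_[K[0,0]*a*f+K[0,2],K[1,1]*b*f+K[1,2]]
E
python3 - <<'E'
import cv2
t=cv2.imread("pics/top0.png");s=cv2.imread("pics/scene0.png")
cv2.imwrite("pics/topz.png",cv2.resize(t[175:275,210:430],None,fx=3.6,fy=3.6,interpolation=cv2.INTER_CUBIC))
cv2.imwrite("pics/scenez.png",cv2.resize(s[150:260,180:450],None,fx=2.9,fy=2.9,interpolation=cv2.INTER_CUBIC))
E
```

```text
(no output)
```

View pics/topz.png

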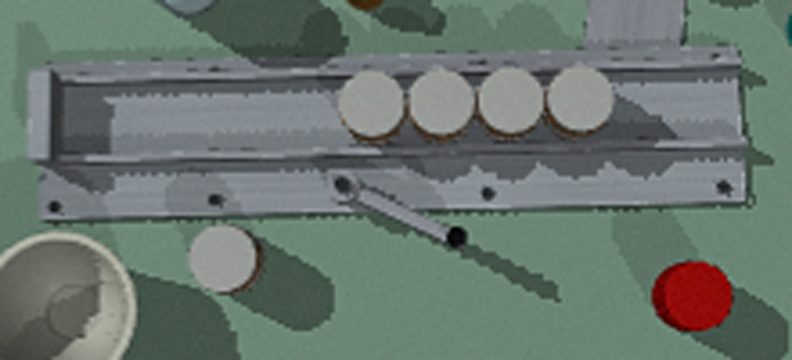

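View pics/scenez.png

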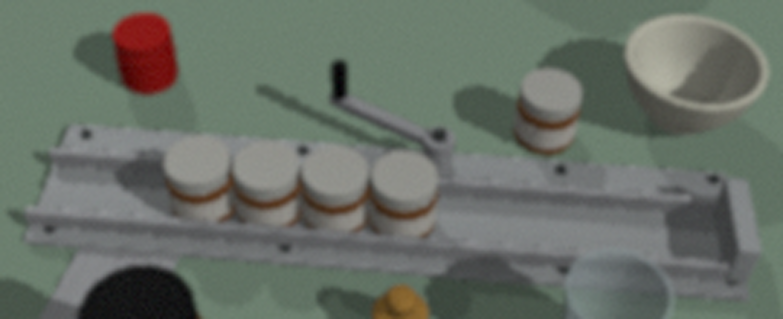

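```bash
python3 - <<'E'
from h import *
t=cv2.imread("pics/top0.png");s=cv2.imread("pics/scene0.png")
# lid tops by eye from zooms (zoom px)/f + offset
T=np.array([[374,103],[442,101],[511,100],[581,98],[223,257]])/3.6+[210,175]-.36
S=np.array([[404,171],[333,164],[267,163],[199,158],[550,89]])/2.9+[180,150]-.33
for a,b in zip(S,T): print("lid",*[x.round(4) for x in tri(a,b)], onz("top",[b],.052)[0].round(4))
# automatic lids, top
def lids(im,x0,x1,y0,y1,thr):
    g=im.min(2); m=((g>thr)*255).astype('uint8'); mm=np.zeros_like(m); mm[y0:y1,x0:x1]=m[y0:y1,x0:x1]
    n,l,st,c=cv2.connectedComponentsWithStats(mm); return [(st[i,:],c[i].round(2)) for i in range(1,n) if st[i,4]>40]
for thr in(140,150,160):
  print(thr,[(list(map(int,a[:5])),c) for a,c in lids(t,290,390,190,220,thr)])
k=[((458,236),'peg top',.063),((344,185),'pivot',.034)]
for p,nm,z in k: print(nm,onz("top",[np.array(p)/3.6+[210,175]-.36],z).round(4))
print("peg tri",tri(np.array([339,66])/2.9+[180,150]-.33,np.array([458,236])/3.6+[210,175]-.36))
# base plate corners z=.006
for nm,p,z in [("+y-x",(40,219),.006),("-y-x",(747,203),.006),("-y+x",(740,47),.006),("stop face top +x",(50,69),.04),("stop face top -x",(50,160),.04),("rail- inner -y",(742,146),.02),("rail+ outer -y",(737,52),.02)]:
  print(nm,onz("top",[np.array(p)/3.6+[210,175]-.36],z)[0].round(4))
E
```

```text
lid [ 0.6035 -0.0131  0.0548] 0.0002 [ 0.6039 -0.0129  0.052 ]
lid [ 0.6037 -0.0571  0.0564] 0.0023 [ 0.6043 -0.056   0.052 ]
lid [ 0.604  -0.1001  0.0526] 0.0008 [ 0.604  -0.0997  0.052 ]
lid [ 0.6044 -0.1441  0.0525] 0.0003 [ 0.6044 -0.144   0.052 ]
lid [0.5091 0.0823 0.0463] 0.0018 [0.5089 0.0824 0.052 ]
140 [([362, 193, 18, 18, 246], array([370.93, 201.87])), ([304, 195, 18, 18, 246], array([312.79, 203.2 ])), ([324, 194, 18, 18, 243], array([332.07, 202.83])), ([343, 194, 18, 18, 246], array([351.54, 202.22]))]
150 [([324, 195, 17, 17, 107], array([330.54, 204.37])), ([343, 195, 16, 16, 88], array([348.91, 204.6 ])), ([363, 194, 12, 17, 59], array([366.78, 203.19])), ([304, 202, 17, 10, 66], array([312.23, 206.94]))]
160 []
peg top [[ 0.5184 -0.0638  0.063 ]]
pivot [[0.5539 0.0076 0.034 ]]
peg tri (array([ 0.51847163, -0.06414027,  0.06158933]), np.float64(0.0007040141542694865))
+y-x [0.5383 0.2092 0.006 ]
-y-x [ 0.5397 -0.2551  0.006 ]
-y+x [ 0.6439 -0.2567  0.006 ]
stop face top +x [0.6322 0.1961 0.04  ]
stop face top -x [0.5732 0.1947 0.04  ]
rail- inner -y [ 0.5757 -0.2509  0.02  ]
rail+ outer -y [ 0.6379 -0.2513  0.02  ]
```

>>> carry_out(
  motion=[
    {"jaw": -1, "wz": -7.3},
    {"jaw": -1, "wz": -7.3},
    {"jaw": -1, "tx": -2.55, "ty": -4.23, "tz": 0.8},
    {"jaw": -1, "tx": -2.55, "ty": -4.23, "tz": 0.8},
    {"jaw": -1, "tx": -2.55, "ty": -4.23, "tz": 0.8},
    {"jaw": -1, "tx": -2.55, "ty": -4.23, "tz": 0.8},
    {"jaw": -1, "tx": -2.55, "ty": -4.23, "tz": 0.8},
    {"jaw": -1, "tx": -2.55, "ty": -4.23, "tz": 0.8},
    {"jaw": -1, "tx": -2.55, "ty": -4.23, "tz": 0.8},
    {"jaw": -1, "tx": -2.55, "ty": -4.23, "tz": 0.8},
    {"jaw": -1, "tx": -2.55, "ty": -4.23, "tz": 0.8},
    {"jaw": -1, "tx": -2.55, "ty": -4.23, "tz": 0.8},
    {"jaw": -1, "tx": -2.55, "ty": -4.23, "tz": 0.8},
    {"jaw": -1, "tx": -2.55, "ty": -4.23, "tz": 0.8},
    {"jaw": -1, "tx": -2.55, "ty": -4.23, "tz": 0.8},
    {"jaw": -1, "tx": -2.55, "ty": -4.23, "tz": 0.8},
    {"jaw": -1, "tx": -2.55, "ty": -4.23, "tz": 0.8},
    {"jaw": -1, "tx": -2.55, "ty": -4.23, "tz": 0.8},
    {"jaw": -1, "tx": -2.55, "ty": -4.23, "tz": 0.8},
    {"jaw": -1, "tx": -2.55, "ty": -4.23, "tz": 0.8},
  ],
)

```text
invalid input at $.motion[0]: expected keys jaw, tx, ty, tz, wx, wy, wz
```

```bash
python3 - <<'E'
from h import *
from scipy.spatial.transform import Rotation as R
s=get_state();q=s["orientation"];print(s["clock"],s["tcp_pos"],s["joint_pos"],s["finger_gap"],s["wrist_force"]);print(R.from_quat(q,scalar_first=True).as_matrix().round(4))
i=eyes.read_camera("top");j=eyes.read_camera("scene")
cv2.imwrite("pics/t1.png",i);cv2.imwrite("pics/s1.png",j)
E
```

```text
0.1 [0.14486548 0.55627593 0.40389973] [1.17640488e+00 3.13922397e-01 4.50932623e-02 1.30358706e+00
 2.20198839e-05 1.43119826e+00] 0.08539480664797337 [0.22003795 0.14601827 0.58482468]
[[-9.677e-01  2.520e-01 -6.000e-04]
 [ 2.520e-01  9.677e-01 -1.500e-03]
 [ 2.000e-04 -1.600e-03 -1.000e+00]]
```

All keys are needed in every row.

>>> carry_out(
  motion=[
    {"jaw": -1, "tx": 0, "ty": 0, "tz": 0, "wx": 0, "wy": 0, "wz": -7.3},
    {"jaw": -1, "tx": 0, "ty": 0, "tz": 0, "wx": 0, "wy": 0, "wz": -7.3},
    {"jaw": -1, "tx": -2.55, "ty": -4.23, "tz": 0.8, "wx": 0, "wy": 0, "wz": 0},
    {"jaw": -1, "tx": -2.55, "ty": -4.23, "tz": 0.8, "wx": 0, "wy": 0, "wz": 0},
    {"jaw": -1, "tx": -2.55, "ty": -4.23, "tz": 0.8, "wx": 0, "wy": 0, "wz": 0},
    {"jaw": -1, "tx": -2.55, "ty": -4.23, "tz": 0.8, "wx": 0, "wy": 0, "wz": 0},
    {"jaw": -1, "tx": -2.55, "ty": -4.23, "tz": 0.8, "wx": 0, "wy": 0, "wz": 0},
    {"jaw": -1, "tx": -2.55, "ty": -4.23, "tz": 0.8, "wx": 0, "wy": 0, "wz": 0},
    {"jaw": -1, "tx": -2.55, "ty": -4.23, "tz": 0.8, "wx": 0, "wy": 0, "wz": 0},
    {"jaw": -1, "tx": -2.55, "ty": -4.23, "tz": 0.8, "wx": 0, "wy": 0, "wz": 0},
    {"jaw": -1, "tx": -2.55, "ty": -4.23, "tz": 0.8, "wx": 0, "wy": 0, "wz": 0},
    {"jaw": -1, "tx": -2.55, "ty": -4.23, "tz": 0.8, "wx": 0, "wy": 0, "wz": 0},
    {"jaw": -1, "tx": -2.55, "ty": -4.23, "tz": 0.8, "wx": 0, "wy": 0, "wz": 0},
    {"jaw": -1, "tx": -2.55, "ty": -4.23, "tz": 0.8, "wx": 0, "wy": 0, "wz": 0},
    {"jaw": -1, "tx": -2.55, "ty": -4.23, "tz": 0.8, "wx": 0, "wy": 0, "wz": 0},
    {"jaw": -1, "tx": -2.55, "ty": -4.23, "tz": 0.8, "wx": 0, "wy": 0, "wz": 0},
    {"jaw": -1, "tx": -2.55, "ty": -4.23, "tz": 0.8, "wx": 0, "wy": 0, "wz": 0},
    {"jaw": -1, "tx": -2.55, "ty": -4.23, "tz": 0.8, "wx": 0, "wy": 0, "wz": 0},
    {"jaw": -1, "tx": -2.55, "ty": -4.23, "tz": 0.8, "wx": 0, "wy": 0, "wz": 0},
    {"jaw": -1, "tx": -2.55, "ty": -4.23, "tz": 0.8, "wx": 0, "wy": 0, "wz": 0},
  ],
)

```text
clock: 2.7
tcp_pos: [0.6046, -0.2064, 0.2601]
orientation: [-0.0, 0.0, 1.0, 0.0]
wrist_force: [-0.5, -0.1, 0.0]
finger_gap: 0.0
```

```bash
cat > look.py <<'E'
import sys
from h import *
from scipy.spatial.transform import Rotation as R
n=sys.argv[1]
s=get_state();q=s["orientation"];print(s["clock"],s["tcp_pos"],s["joint_pos"].round(3),s["finger_gap"],s["wrist_force"]);print(R.from_quat(q,scalar_first=True).as_matrix().round(4))
i=eyes.read_camera("top");j=eyes.read_camera("scene")
cv2.imwrite(f"pics/t{n}.png",i);cv2.imwrite(f"pics/s{n}.png",j)
a=cv2.resize(i[160:280,200:440],(800,400),interpolation=cv2.INTER_CUBIC)
b=cv2.resize(j[120:270,170:470],(400,200),interpolation=cv2.INTER_CUBIC)
b=cv2.resize(j[150:270,170:470],(500,200),interpolation=cv2.INTER_CUBIC)
cv2.imwrite(f"pics/v{n}.png",np.vstack([a,cv2.copyMakeBorder(b,0,0,0,300,cv2.BORDER_CONSTANT)]))
E
python3 look.py 2
```

```text
2.7 [ 0.60457298 -0.20642408  0.26011536] [-0.455  0.508 -0.021  1.042  0.    -0.454] 4.1240008733606115e-05 [-0.52290713 -0.05330228  0.01009907]
[[-1.e+00  2.e-04 -2.e-04]
 [ 2.e-04  1.e+00  3.e-04]
 [ 2.e-04  3.e-04 -1.e+00]]
```

View pics/t2.png

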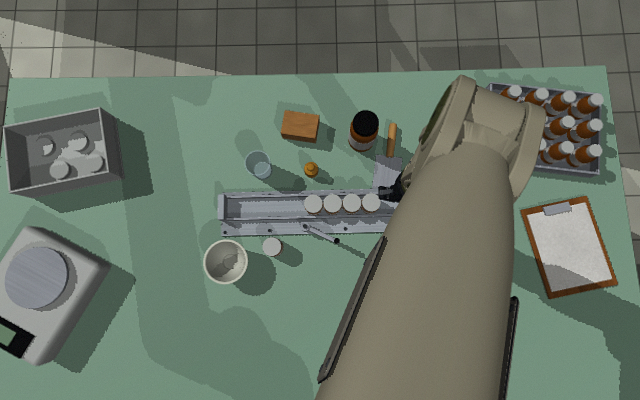

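View pics/s2.png

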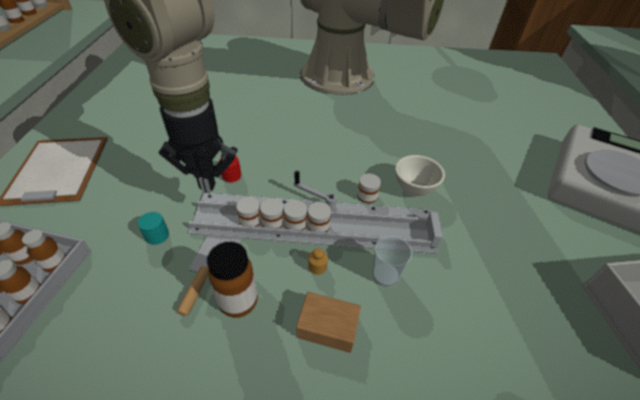

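```bash
python3 - <<'E'
from h import *
j=cv2.imread("pics/s2.png")
cv2.imwrite("pics/z2.png",cv2.resize(j[100:240,140:280],None,fx=4.2,fy=4.2,interpolation=cv2.INTER_CUBIC))
p=np.array([.6046,-.2064,0])
for z in (.0871,.105,.13,.16): print(z,(proj("scene",p+[0,0,z])-[140,100])*4.2, (proj("scene",p+[0,.022,z])-[140,100])*4.2)
E
```

```text
0.0871 [[302.045337   371.60928042]] [[352.80530238 375.58473013]]
0.105 [[294.34452087 341.38253726]] [[346.12497773 345.38305909]]
0.13 [[283.04910107 297.04757494]] [[336.3255105  301.08086094]]
0.16 [[268.59016629 240.29757709]] [[323.77996305 244.36584433]]
```

View pics/z2.png

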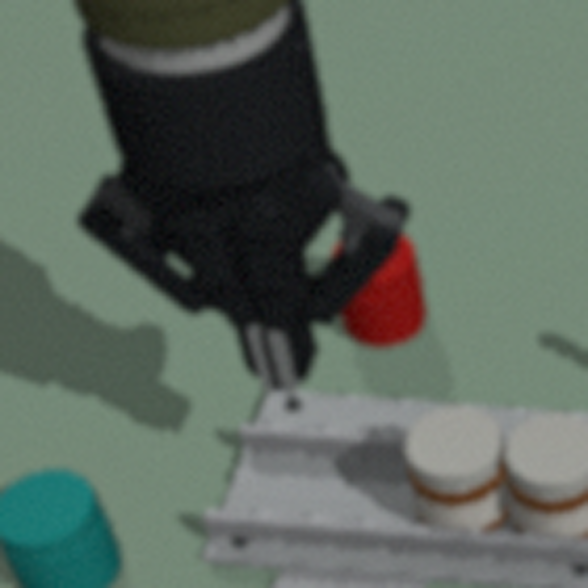

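>>> carry_out(
  motion=[
    {"jaw": -1, "tx": 0, "ty": 0, "tz": 0, "wx": 0, "wy": 0, "wz": 10},
    {"jaw": -1, "tx": 0, "ty": 0, "tz": 0, "wx": 0, "wy": 0, "wz": 10},
    {"jaw": -1, "tx": 0, "ty": 0, "tz": 0, "wx": 0, "wy": 0, "wz": 10},
    {"jaw": -1, "tx": 0, "ty": 0, "tz": 0, "wx": 0, "wy": 0, "wz": 10},
    {"jaw": -1, "tx": 0, "ty": 0, "tz": 0, "wx": 0, "wy": 0, "wz": 10},
    {"jaw": -1, "tx": 0, "ty": 0, "tz": 0, "wx": 0, "wy": 0, "wz": 10},
    {"jaw": -1, "tx": 0, "ty": 0, "tz": 0, "wx": 0, "wy": 0, "wz": 10},
    {"jaw": -1, "tx": 0, "ty": 0, "tz": 0, "wx": 0, "wy": 0, "wz": 10},
    {"jaw": -1, "tx": 0, "ty": 0, "tz": 0, "wx": 0, "wy": 0, "wz": 10},
    {"jaw": -1, "tx": 0, "ty": 0, "tz": 1.2, "wx": 0, "wy": 0, "wz": 0},
    {"jaw": -1, "tx": 0, "ty": 0, "tz": 1.2, "wx": 0, "wy": 0, "wz": 0},
    {"jaw": -1, "tx": 0, "ty": 0, "tz": 1.2, "wx": 0, "wy": 0, "wz": 0},
    {"jaw": -1, "tx": 0, "ty": 0, "tz": 1.2, "wx": 0, "wy": 0, "wz": 0},
    {"jaw": -1, "tx": 0, "ty": 0, "tz": 1.2, "wx": 0, "wy": 0, "wz": 0},
    {"jaw": -1, "tx": 0, "ty": 0, "tz": 0.6, "wx": 0, "wy": 0, "wz": 0},
    {"jaw": -1, "tx": 0, "ty": 0, "tz": 0.5, "wx": 0, "wy": 0, "wz": 0},
  ],
)

```text
clock: 4.8
tcp_pos: [0.604, -0.205, 0.1893]
orientation: [-0.0, 0.707, 0.707, 0.0]
wrist_force: [-1.0, -0.1, 0.7]
finger_gap: 0.0
```

```bash
python3 look.py 3; python3 -c "
from h import *
print(onz('top',[(365,118)],.125),onz('scene',[(237,312)],0))
j=cv2.imread('pics/s3.png')
cv2.imwrite('pics/z3.png',cv2.resize(j[120:260,140:340],None,fx=4,fy=4,interpolation=cv2.INTER_CUBIC))"
```

```text
4.8 [ 0.60400204 -0.20496542  0.1893077 ] [-0.453  0.568 -0.11   0.893  0.     1.118] 2.1536401804751945e-05 [-0.96866469 -0.11034746  0.68201668]
[[-1.e-04  1.e+00  0.e+00]
 [ 1.e+00  1.e-04  1.e-04]
 [ 1.e-04  0.e+00 -1.e+00]]
[[ 0.77728645 -0.12959374  0.125     ]] [[ 0.78915614 -0.12881992  0.        ]]
```

View pics/z3.png

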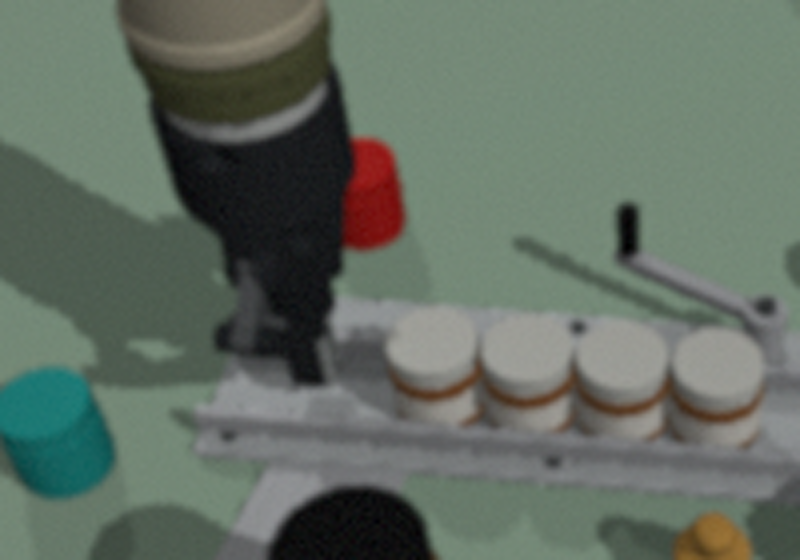

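>>> carry_out(
  motion=[
    {"jaw": -1, "tx": 0.5, "ty": 0, "tz": 0, "wx": 0, "wy": 0, "wz": 0},
    {"jaw": -1, "tx": 0.5, "ty": 0, "tz": 0, "wx": 0, "wy": 0, "wz": 0},
    {"jaw": -1, "tx": 0.5, "ty": 0, "tz": 0, "wx": 0, "wy": 0, "wz": 0},
    {"jaw": -1, "tx": 0.5, "ty": 0, "tz": 0, "wx": 0, "wy": 0, "wz": 0},
    {"jaw": -1, "tx": 0.2, "ty": 0, "tz": 0, "wx": 0, "wy": 0, "wz": 0},
    {"jaw": -1, "tx": 0.2, "ty": 0, "tz": 0, "wx": 0, "wy": 0, "wz": 0},
    {"jaw": -1, "tx": 0.2, "ty": 0, "tz": 0, "wx": 0, "wy": 0, "wz": 0},
    {"jaw": -1, "tx": 0.2, "ty": 0, "tz": 0, "wx": 0, "wy": 0, "wz": 0},
    {"jaw": -1, "tx": 0.2, "ty": 0, "tz": 0, "wx": 0, "wy": 0, "wz": 0},
    {"jaw": -1, "tx": 0.2, "ty": 0, "tz": 0, "wx": 0, "wy": 0, "wz": 0},
    {"jaw": -1, "tx": 0.2, "ty": 0, "tz": 0, "wx": 0, "wy": 0, "wz": 0},
    {"jaw": -1, "tx": 0.2, "ty": 0, "tz": 0, "wx": 0, "wy": 0, "wz": 0},
    {"jaw": -1, "tx": 0.3, "ty": 0, "tz": 0, "wx": 0, "wy": 0, "wz": 0},
    {"jaw": -1, "tx": 0.3, "ty": 0, "tz": 0, "wx": 0, "wy": 0, "wz": 0},
    {"jaw": -1, "tx": 0.3, "ty": 0, "tz": 0, "wx": 0, "wy": 0, "wz": 0},
    {"jaw": -1, "tx": 0.3, "ty": 0, "tz": 0, "wx": 0, "wy": 0, "wz": 0},
  ],
)

```text
clock: 6.9
tcp_pos: [0.604, -0.1567, 0.1897]
orientation: [-0.0, 0.707, 0.707, 0.0]
wrist_force: [-0.6, -2.7, 0.3]
finger_gap: 0.0003
```

```bash
python3 look.py 4; python3 -c "
from h import *
j=cv2.imread('pics/s4.png')
cv2.imwrite('pics/z4.png',cv2.resize(j[120:260,160:360],None,fx=4,fy=4,interpolation=cv2.INTER_CUBIC))"
```

```text
6.9 [ 0.60396399 -0.15668071  0.18969069] [-0.382  0.545 -0.15   0.876  0.     1.188] 0.0002999919680832279 [-0.59488301 -2.70410163  0.27715742]
[[-1.e-04  1.e+00  0.e+00]
 [ 1.e+00  1.e-04  0.e+00]
 [ 0.e+00  0.e+00 -1.e+00]]
```

View pics/z4.png

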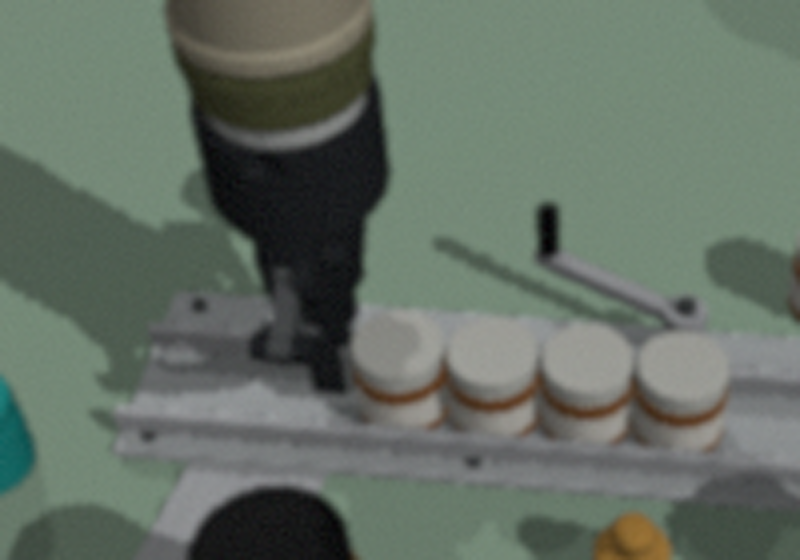

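In contact at 2.7 N, with the row upright and closed. I'll keep pushing.

>>> carry_out(
  motion=[
    {"jaw": -1, "tx": 0.4, "ty": 0, "tz": 0, "wx": 0, "wy": 0, "wz": 0},
    {"jaw": -1, "tx": 0.5, "ty": 0, "tz": 0, "wx": 0, "wy": 0, "wz": 0},
    {"jaw": -1, "tx": 0.5, "ty": 0, "tz": 0, "wx": 0, "wy": 0, "wz": 0},
    {"jaw": -1, "tx": 0.5, "ty": 0, "tz": 0, "wx": 0, "wy": 0, "wz": 0},
    {"jaw": -1, "tx": 0.5, "ty": 0, "tz": 0, "wx": 0, "wy": 0, "wz": 0},
    {"jaw": -1, "tx": 0.5, "ty": 0, "tz": 0, "wx": 0, "wy": 0, "wz": 0},
    {"jaw": -1, "tx": 0.5, "ty": 0, "tz": 0, "wx": 0, "wy": 0, "wz": 0},
    {"jaw": -1, "tx": 0.5, "ty": 0, "tz": 0, "wx": 0, "wy": 0, "wz": 0},
    {"jaw": -1, "tx": 0.5, "ty": 0, "tz": 0, "wx": 0, "wy": 0, "wz": 0},
    {"jaw": -1, "tx": 0.5, "ty": 0, "tz": 0, "wx": 0, "wy": 0, "wz": 0},
    {"jaw": -1, "tx": 0.5, "ty": 0, "tz": 0, "wx": 0, "wy": 0, "wz": 0},
    {"jaw": -1, "tx": 0.5, "ty": 0, "tz": 0, "wx": 0, "wy": 0, "wz": 0},
    {"jaw": -1, "tx": 0.5, "ty": 0, "tz": 0, "wx": 0, "wy": 0, "wz": 0},
    {"jaw": -1, "tx": 0.5, "ty": 0, "tz": 0, "wx": 0, "wy": 0, "wz": 0},
    {"jaw": -1, "tx": 0.5, "ty": 0, "tz": 0, "wx": 0, "wy": 0, "wz": 0},
    {"jaw": -1, "tx": 0.5, "ty": 0, "tz": 0, "wx": 0, "wy": 0, "wz": 0},
    {"jaw": -1, "tx": 0.5, "ty": 0, "tz": 0, "wx": 0, "wy": 0, "wz": 0},
    {"jaw": -1, "tx": 0.5, "ty": 0, "tz": 0, "wx": 0, "wy": 0, "wz": 0},
    {"jaw": -1, "tx": 0.4, "ty": 0, "tz": 0, "wx": 0, "wy": 0, "wz": 0},
    {"jaw": -1, "tx": 0.3, "ty": 0, "tz": 0, "wx": 0, "wy": 0, "wz": 0},
  ],
)

```text
clock: 9.5
tcp_pos: [0.6039, -0.0606, 0.1897]
orientation: [-0.0, 0.707, 0.707, 0.0]
wrist_force: [0.6, -2.8, 0.0]
finger_gap: 0.0003
```

```bash
python3 look.py 5; python3 -c "
from h import *
j=cv2.imread('pics/s5.png')
cv2.imwrite('pics/z5.png',cv2.resize(j[120:260,260:460],None,fx=4,fy=4,interpolation=cv2.INTER_CUBIC))"
```

```text
9.5 [ 0.60393594 -0.06063547  0.18965779] [-0.232  0.517 -0.199  0.855  0.     1.338] 0.0002541607414006401 [ 0.57005054 -2.81615534  0.0330269 ]
[[-1.e-04  1.e+00 -0.e+00]
 [ 1.e+00  1.e-04  1.e-04]
 [ 1.e-04 -0.e+00 -1.e+00]]
```

View pics/z5.png

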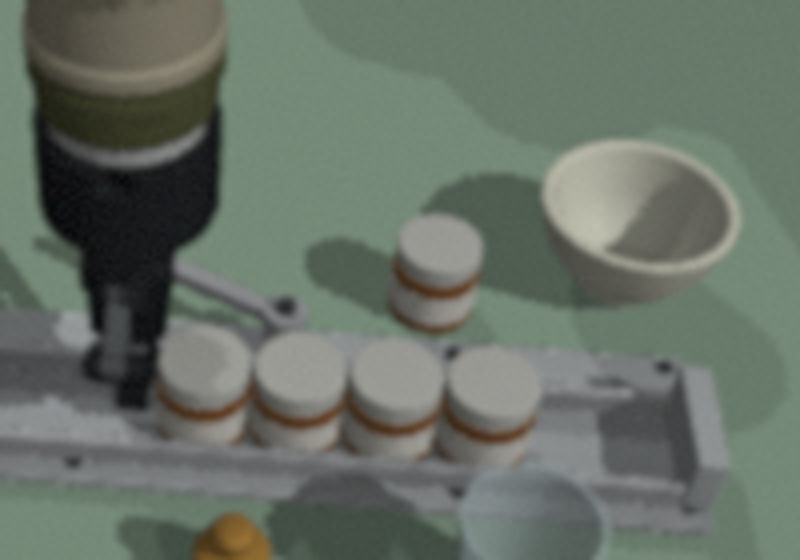

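>>> carry_out(
  motion=[
    {"jaw": -1, "tx": 0.4, "ty": 0, "tz": 0, "wx": 0, "wy": 0, "wz": 0},
    {"jaw": -1, "tx": 0.5, "ty": 0, "tz": 0, "wx": 0, "wy": 0, "wz": 0},
    {"jaw": -1, "tx": 0.5, "ty": 0, "tz": 0, "wx": 0, "wy": 0, "wz": 0},
    {"jaw": -1, "tx": 0.5, "ty": 0, "tz": 0, "wx": 0, "wy": 0, "wz": 0},
    {"jaw": -1, "tx": 0.5, "ty": 0, "tz": 0, "wx": 0, "wy": 0, "wz": 0},
    {"jaw": -1, "tx": 0.5, "ty": 0, "tz": 0, "wx": 0, "wy": 0, "wz": 0},
    {"jaw": -1, "tx": 0.5, "ty": 0, "tz": 0, "wx": 0, "wy": 0, "wz": 0},
    {"jaw": -1, "tx": 0.5, "ty": 0, "tz": 0, "wx": 0, "wy": 0, "wz": 0},
    {"jaw": -1, "tx": 0.5, "ty": 0, "tz": 0, "wx": 0, "wy": 0, "wz": 0},
    {"jaw": -1, "tx": 0.5, "ty": 0, "tz": 0, "wx": 0, "wy": 0, "wz": 0},
    {"jaw": -1, "tx": 0.4, "ty": 0, "tz": 0, "wx": 0, "wy": 0, "wz": 0},
    {"jaw": -1, "tx": 0.3, "ty": 0, "tz": 0, "wx": 0, "wy": 0, "wz": 0},
    {"jaw": -1, "tx": 0.2, "ty": 0, "tz": 0, "wx": 0, "wy": 0, "wz": 0},
    {"jaw": -1, "tx": 0.2, "ty": 0, "tz": 0, "wx": 0, "wy": 0, "wz": 0},
    {"jaw": -1, "tx": 0.2, "ty": 0, "tz": 0, "wx": 0, "wy": 0, "wz": 0},
  ],
)

```text
clock: 11.48
tcp_pos: [0.604, 0.0011, 0.1897]
orientation: [-0.0, 0.707, 0.707, 0.0]
wrist_force: [0.2, -2.9, -0.1]
finger_gap: 0.0003
```

```bash
python3 look.py 6; python3 -c "
from h import *
j=cv2.imread('pics/s6.png')
cv2.imwrite('pics/z6.png',cv2.resize(j[120:260,260:460],None,fx=4,fy=4,interpolation=cv2.INTER_CUBIC))"
```

```text
11.475 [0.60396553 0.00113127 0.18968312] [-0.131  0.512 -0.208  0.851  0.     1.44 ] 0.0002905509877157094 [ 0.24652027 -2.88540949 -0.11424378]
[[ 1.e-04  1.e+00  0.e+00]
 [ 1.e+00 -1.e-04  1.e-04]
 [ 1.e-04  0.e+00 -1.e+00]]
```

View pics/z6.png

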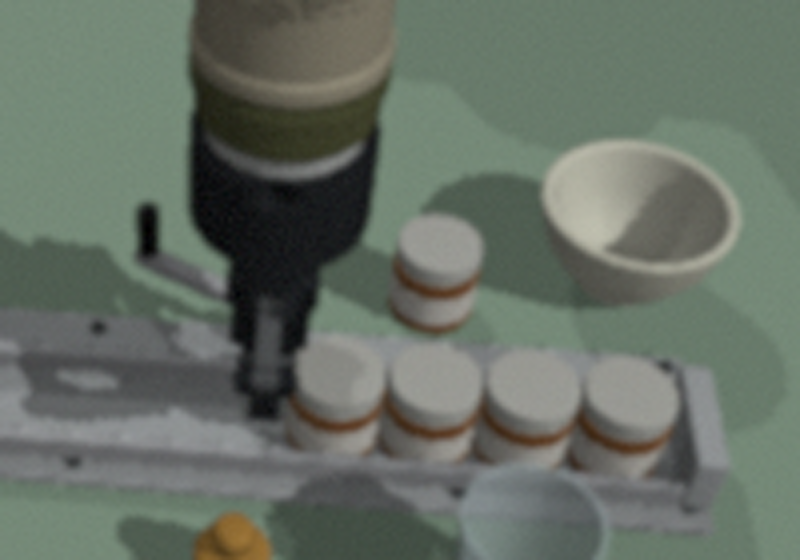

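View pics/v6.png

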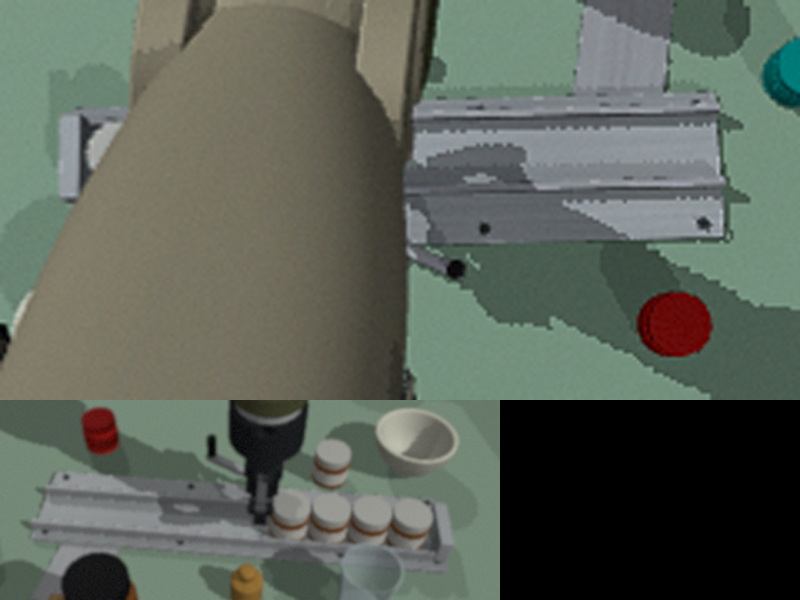

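There are still a few mm between the first jar and the stop. I'll creep forward and watch the force.

>>> carry_out(
  motion=[
    {"jaw": -1, "tx": 0.2, "ty": 0, "tz": 0, "wx": 0, "wy": 0, "wz": 0},
    {"jaw": -1, "tx": 0.2, "ty": 0, "tz": 0, "wx": 0, "wy": 0, "wz": 0},
    {"jaw": -1, "tx": 0.1, "ty": 0, "tz": 0, "wx": 0, "wy": 0, "wz": 0},
    {"jaw": -1, "tx": 0, "ty": 0, "tz": 0, "wx": 0, "wy": 0, "wz": 0},
  ],
)

```text
clock: 12.08
tcp_pos: [0.6039, 0.0063, 0.1897]
orientation: [-0.0, 0.707, 0.707, 0.0]
wrist_force: [0.6, -1.3, -0.1]
finger_gap: 0.0001
```

>>> carry_out(
  motion=[
    {"jaw": -1, "tx": 0.1, "ty": 0, "tz": 0, "wx": 0, "wy": 0, "wz": 0},
    {"jaw": -1, "tx": 0, "ty": 0, "tz": 0, "wx": 0, "wy": 0, "wz": 0},
  ],
)

```text
clock: 12.32
tcp_pos: [0.6039, 0.0071, 0.1897]
orientation: [-0.0, 0.707, 0.707, 0.0]
wrist_force: [0.3, -2.5, -0.7]
finger_gap: -0.0
```

>>> carry_out(
  motion=[
    {"jaw": -1, "tx": 0.1, "ty": 0, "tz": 0, "wx": 0, "wy": 0, "wz": 0},
    {"jaw": -1, "tx": 0.0, "ty": 0, "tz": 0, "wx": 0, "wy": 0, "wz": 0},
  ],
)

```text
clock: 12.58
tcp_pos: [0.604, 0.0079, 0.1897]
orientation: [0.0, 0.707, 0.707, -0.0]
wrist_force: [0.5, -4.6, -0.5]
finger_gap: -0.0003
```

>>> carry_out(
  motion=[
    {"jaw": -1, "tx": 0.1, "ty": 0, "tz": 0, "wx": 0, "wy": 0, "wz": 0},
    {"jaw": -1, "tx": 0.0, "ty": 0, "tz": 0, "wx": 0, "wy": 0, "wz": 0},
  ],
)

```text
clock: 12.82
tcp_pos: [0.6041, 0.0083, 0.1898]
orientation: [0.001, 0.707, 0.707, -0.001]
wrist_force: [-0.5, -6.9, 0.3]
finger_gap: -0.0002
```

>>> carry_out(
  motion=[
    {"jaw": -1, "tx": 0.1, "ty": 0, "tz": 0, "wx": 0, "wy": 0, "wz": 0},
    {"jaw": -1, "tx": 0.1, "ty": 0, "tz": 0, "wx": 0, "wy": 0, "wz": 0},
    {"jaw": -1, "tx": 0.0, "ty": 0, "tz": 0, "wx": 0, "wy": 0, "wz": 0},
  ],
)

```text
clock: 13.2
tcp_pos: [0.6044, 0.0091, 0.19]
orientation: [0.002, 0.708, 0.706, -0.002]
wrist_force: [0.7, -11.7, 0.3]
finger_gap: 0.0001
```

```bash
python3 look.py 7; python3 -c "
from h import *
j=cv2.imread('pics/s7.png')
cv2.imwrite('pics/z7.png',cv2.resize(j[160:260,300:460],None,fx=5,fy=5,interpolation=cv2.INTER_CUBIC))"
```

```text
13.2 [0.60435817 0.00912845 0.18999554] [-0.117  0.512 -0.207  0.85  -0.005  1.456] 0.0001310583584783117 [  0.69201574 -11.74755078   0.34185453]
[[ 2.1e-03  1.0e+00  7.0e-04]
 [ 1.0e+00 -2.1e-03 -5.4e-03]
 [-5.4e-03  8.0e-04 -1.0e+00]]
```

View pics/z7.png

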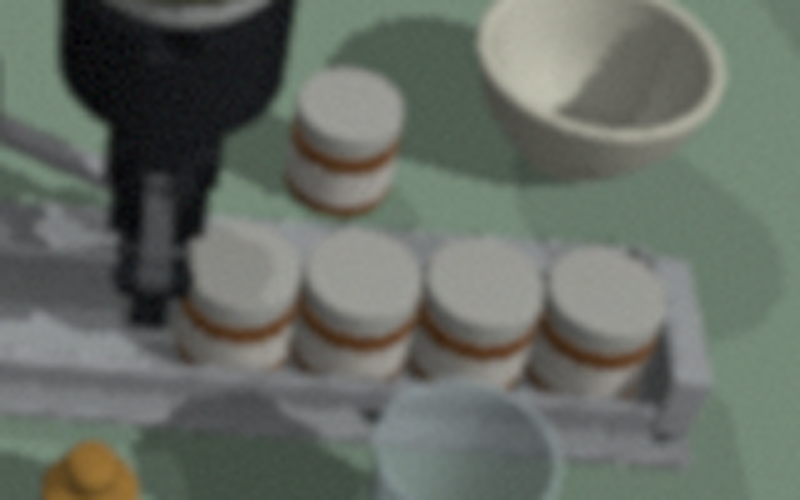

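>>> carry_out(
  motion=[
    {"jaw": -1, "tx": -0.2, "ty": 0, "tz": 0, "wx": 0, "wy": 0, "wz": 0},
    {"jaw": -1, "tx": -0.3, "ty": 0, "tz": 0, "wx": 0, "wy": 0, "wz": 0},
    {"jaw": -1, "tx": -0.5, "ty": 0, "tz": 0, "wx": 0, "wy": 0, "wz": 0},
    {"jaw": -1, "tx": -1, "ty": 0, "tz": 0, "wx": 0, "wy": 0, "wz": 0},
    {"jaw": -1, "tx": -1, "ty": 0, "tz": 0, "wx": 0, "wy": 0, "wz": 0},
    {"jaw": -1, "tx": 0, "ty": 0, "tz": -1.5, "wx": 0, "wy": 0, "wz": 0},
    {"jaw": -1, "tx": 0, "ty": 0, "tz": -2, "wx": 0, "wy": 0, "wz": 0},
    {"jaw": -1, "tx": 0, "ty": 0, "tz": -2, "wx": 0, "wy": 0, "wz": 0},
    {"jaw": -1, "tx": 0, "ty": 0, "tz": -2, "wx": 0, "wy": 0, "wz": 0},
    {"jaw": -1, "tx": 0, "ty": 0, "tz": -2, "wx": 0, "wy": 0, "wz": 0},
    {"jaw": -1, "tx": -0.5, "ty": -2.7, "tz": 0, "wx": 0, "wy": 0, "wz": 0},
    {"jaw": -1, "tx": -0.7, "ty": -2.7, "tz": 0, "wx": 0, "wy": 0, "wz": 0},
    {"jaw": -1, "tx": -0.7, "ty": -2.7, "tz": 0, "wx": 0, "wy": 0, "wz": 0},
    {"jaw": -1, "tx": -0.7, "ty": -2.7, "tz": 0, "wx": 0, "wy": 0, "wz": 0},
    {"jaw": -1, "tx": -0.7, "ty": -2.6, "tz": 0, "wx": 0, "wy": 0, "wz": 0},
  ],
)

```text
clock: 15.18
tcp_pos: [0.4692, -0.052, 0.2858]
orientation: [0.001, 0.707, 0.707, 0.0]
wrist_force: [0.4, -0.6, 0.2]
finger_gap: 0.0003
```

```bash
python3 look.py 8; python3 -c "
from h import *
j=cv2.imread('pics/s8.png')
cv2.imwrite('pics/z8.png',cv2.resize(j[130:260,260:460],None,fx=4,fy=4,interpolation=cv2.INTER_CUBIC))"
```

```text
15.175 [ 0.46916028 -0.05202199  0.28584853] [-0.281  0.189 -0.422  0.959  0.     1.29 ] 0.00025816054693660046 [ 0.423181   -0.56998204  0.24215122]
[[-2.0e-04  1.0e+00  1.4e-03]
 [ 1.0e+00  2.0e-04 -1.0e-04]
 [-1.0e-04  1.4e-03 -1.0e+00]]
```

View pics/z8.png

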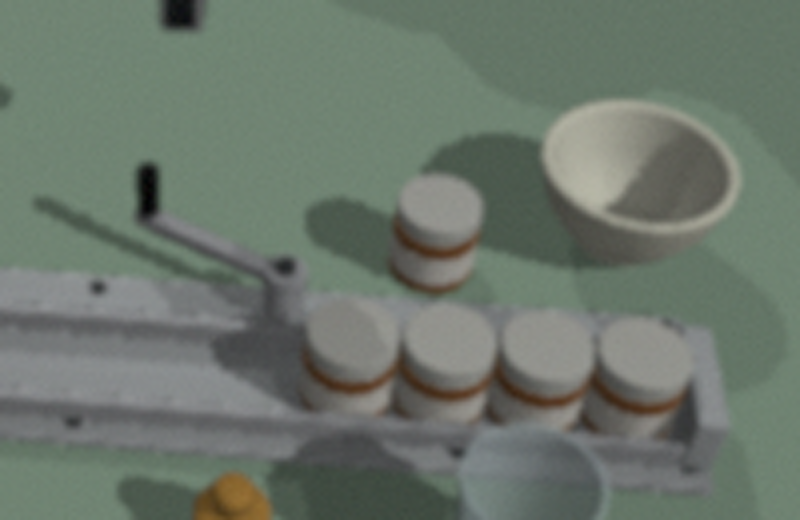

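View pics/v8.png

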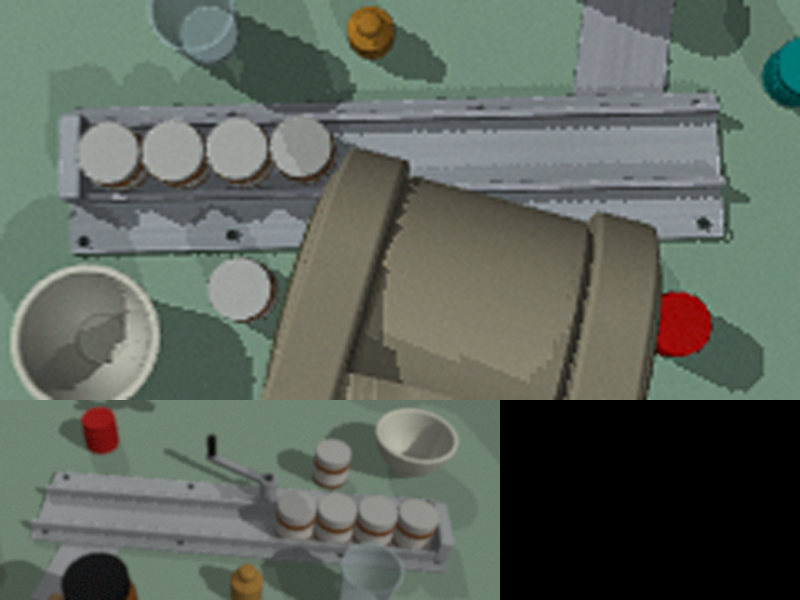

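```bash
python3 - <<'E'
from h import *
T=np.array([[110,154],[175,152],[238,150],[302,148]])*.3+[200,160]-.35
S=np.array([[644,355],[547,351],[447,344],[350,338]])/4+[260,130]-.4
print(onz("top",T,.052).round(4)); print(*[tri(a,b)[0].round(4) for a,b in zip(S,T)],sep="\n")
# keeper plan, world; lane origin (.604,-.0055), yaw ~.003
piv=np.array([.604-.05,.0085]);
hx,hy=.0145,.011
for th in np.arange(-.5,1.6,.15).tolist()+[1.571]:
    peg=piv+.08*np.array([np.sin(th),-np.cos(th)]); u=np.array([np.cos(th),np.sin(th)])
    # touch distance along -u
    ds=np.linspace(.06,0,2000)
    for d in ds:
        v=np.maximum(np.abs(u*d)-[hx,hy],0)
        if np.hypot(*v)<=.006: break
    print(round(th,2),peg.round(4),(peg-u*d).round(4),round(d,4))
E
```

```text
[[0.6017 0.1715 0.052 ]
 [0.6021 0.1271 0.052 ]
 [0.6026 0.084  0.052 ]
 [0.6031 0.0402 0.052 ]]
[0.6021 0.172  0.049 ]
[0.6029 0.1282 0.0472]
[0.6033 0.0839 0.0471]
[0.604  0.0398 0.0466]
-0.5 [ 0.5156 -0.0617] [ 0.4952 -0.0505] 0.0234
-0.35 [ 0.5266 -0.0666] [ 0.5061 -0.0592] 0.0218
-0.2 [ 0.5381 -0.0699] [ 0.5176 -0.0658] 0.0209
-0.05 [ 0.55   -0.0714] [ 0.5295 -0.0704] 0.0205
0.1 [ 0.562  -0.0711] [ 0.5415 -0.0732] 0.0206
0.25 [ 0.5738 -0.069 ] [ 0.5533 -0.0742] 0.0211
0.4 [ 0.5852 -0.0652] [ 0.5647 -0.0738] 0.0222
0.55 [ 0.5958 -0.0597] [ 0.5755 -0.0722] 0.0238
0.7 [ 0.6055 -0.0527] [ 0.5871 -0.0682] 0.0241
0.85 [ 0.6141 -0.0443] [ 0.5992 -0.0613] 0.0226
1.0 [ 0.6213 -0.0347] [ 0.6104 -0.0517] 0.0202
1.15 [ 0.627  -0.0242] [ 0.6194 -0.0412] 0.0186
1.3 [ 0.6311 -0.0129] [ 0.6264 -0.0299] 0.0176
1.45 [ 0.6334 -0.0011] [ 0.6314 -0.0181] 0.0171
1.6 [0.634  0.0108] [ 0.6345 -0.0061] 0.017
1.57 [0.634  0.0085] [ 0.634  -0.0085] 0.017
```

>>> carry_out(
  motion=[
    {"jaw": -1, "tx": 0, "ty": 0, "tz": 1.5, "wx": 0, "wy": 0, "wz": 0},
    {"jaw": -1, "tx": 0, "ty": 0, "tz": 1.5, "wx": 0, "wy": 0, "wz": 0},
    {"jaw": -1, "tx": 0, "ty": 0, "tz": 1.5, "wx": 0, "wy": 0, "wz": 0},
    {"jaw": -1, "tx": 0, "ty": 0, "tz": 1.5, "wx": 0, "wy": 0, "wz": 0},
    {"jaw": -1, "tx": 0, "ty": 0, "tz": 0.7, "wx": 0, "wy": 0, "wz": 0},
    {"jaw": -1, "tx": 0, "ty": 0, "tz": 0.4, "wx": 0, "wy": 0, "wz": 0},
    {"jaw": -1, "tx": -0.1, "ty": 0.8, "tz": 0, "wx": 0, "wy": 0, "wz": 0},
    {"jaw": -1, "tx": -0.1, "ty": 0.8, "tz": 0, "wx": 0, "wy": 0, "wz": 0},
    {"jaw": -1, "tx": -0.1, "ty": 0.6, "tz": 0, "wx": 0, "wy": 0, "wz": 0},
    {"jaw": -1, "tx": 0, "ty": 0.5, "tz": 0, "wx": 0, "wy": 0, "wz": 0},
    {"jaw": -1, "tx": -0.2, "ty": 0.5, "tz": 0, "wx": 0, "wy": 0, "wz": 0},
    {"jaw": -1, "tx": -0.2, "ty": 0.5, "tz": 0, "wx": 0, "wy": 0, "wz": 0},
    {"jaw": -1, "tx": -0.3, "ty": 0.6, "tz": 0, "wx": 0, "wy": 0, "wz": 0},
    {"jaw": -1, "tx": -0.3, "ty": 0.6, "tz": 0, "wx": 0, "wy": 0, "wz": 0},
    {"jaw": -1, "tx": 0, "ty": 0, "tz": 0, "wx": 0, "wy": 0, "wz": 0},
  ],
)

```text
clock: 17.15
tcp_pos: [0.5196, -0.0653, 0.2137]
orientation: [0.0, 0.707, 0.707, 0.0]
wrist_force: [0.1, -0.0, -0.2]
finger_gap: -0.0001
```

```bash
python3 look.py 9; python3 -c "
from h import *
j=cv2.imread('pics/s9.png')
cv2.imwrite('pics/z9.png',cv2.resize(j[110:250,220:420],None,fx=4,fy=4,interpolation=cv2.INTER_CUBIC))"
```

```text
17.15 [ 0.5195947  -0.0652807   0.21369369] [-0.278  0.354 -0.396  0.82   0.     1.293] -9.168469604845016e-05 [ 0.12213782 -0.03269192 -0.22856697]
[[ 3.e-04  1.e+00  7.e-04]
 [ 1.e+00 -3.e-04 -1.e-04]
 [-1.e-04  7.e-04 -1.e+00]]
```

View pics/z9.png

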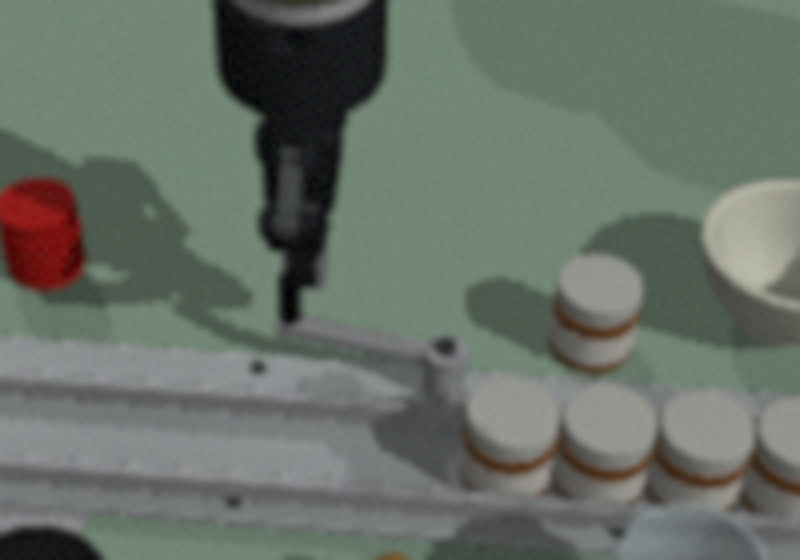

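>>> carry_out(
  motion=[
    {"jaw": -1, "tx": -0.25, "ty": 0.5, "tz": 0, "wx": 0, "wy": 0, "wz": 0},
    {"jaw": -1, "tx": -0.25, "ty": 0.5, "tz": 0, "wx": 0, "wy": 0, "wz": 0},
    {"jaw": -1, "tx": -0.15, "ty": 0.6, "tz": 0, "wx": 0, "wy": 0, "wz": 0},
    {"jaw": -1, "tx": -0.15, "ty": 0.6, "tz": 0, "wx": 0, "wy": 0, "wz": 0},
    {"jaw": -1, "tx": -0.05, "ty": 0.6, "tz": 0, "wx": 0, "wy": 0, "wz": 0},
    {"jaw": -1, "tx": -0.05, "ty": 0.6, "tz": 0, "wx": 0, "wy": 0, "wz": 0},
    {"jaw": -1, "tx": 0, "ty": 0.57, "tz": 0, "wx": 0, "wy": 0, "wz": 0},
    {"jaw": -1, "tx": 0.05, "ty": 0.57, "tz": 0, "wx": 0, "wy": 0, "wz": 0},
    {"jaw": -1, "tx": 0.08, "ty": 0.54, "tz": 0, "wx": 0, "wy": 0, "wz": 0},
    {"jaw": -1, "tx": 0.08, "ty": 0.54, "tz": 0, "wx": 0, "wy": 0, "wz": 0},
    {"jaw": -1, "tx": 0.2, "ty": 0.58, "tz": 0, "wx": 0, "wy": 0, "wz": 0},
    {"jaw": -1, "tx": 0.2, "ty": 0.58, "tz": 0, "wx": 0, "wy": 0, "wz": 0},
    {"jaw": -1, "tx": 0, "ty": 0, "tz": 0, "wx": 0, "wy": 0, "wz": 0},
  ],
)

```text
clock: 18.88
tcp_pos: [0.5874, -0.0677, 0.2138]
orientation: [0.0, 0.707, 0.707, 0.0]
wrist_force: [0.0, -0.1, -0.4]
finger_gap: 0.0004
```

```bash
python3 look.py 10; python3 -c "
from h import *
j=cv2.imread('pics/s10.png')
cv2.imwrite('pics/z10.png',cv2.resize(j[110:250,220:420],None,fx=4,fy=4,interpolation=cv2.INTER_CUBIC))"
```

```text
18.875 [ 0.5873928  -0.06768555  0.21377817] [-0.25   0.466 -0.217  0.887  0.     1.32 ] 0.00043997987651878806 [ 0.005444   -0.11723787 -0.37048577]
[[-4.e-04  1.e+00  9.e-04]
 [ 1.e+00  4.e-04 -0.e+00]
 [-0.e+00  9.e-04 -1.e+00]]
```

View pics/z10.png

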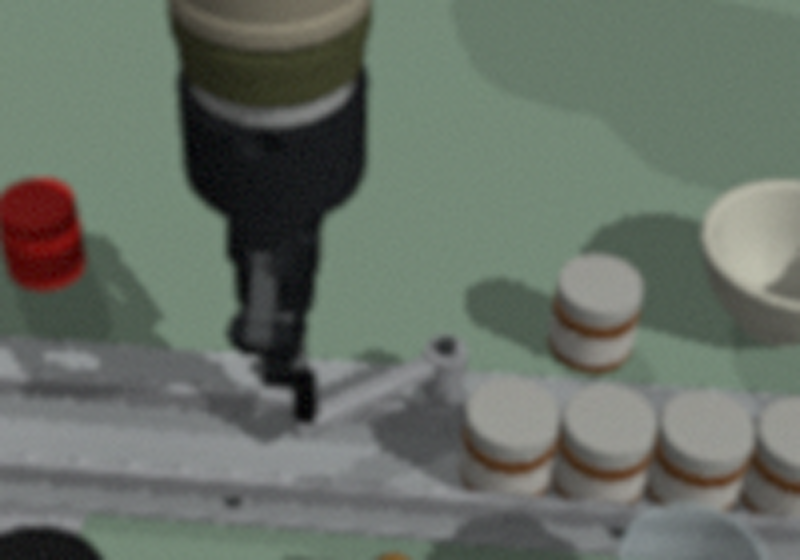

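The peg is riding ahead of the fingers at about 0.75 rad. I'll continue round.

>>> carry_out(
  motion=[
    {"jaw": -1, "tx": 0.33, "ty": 0.6, "tz": 0, "wx": 0, "wy": 0, "wz": 0},
    {"jaw": -1, "tx": 0.33, "ty": 0.6, "tz": 0, "wx": 0, "wy": 0, "wz": 0},
    {"jaw": -1, "tx": 0.48, "ty": 0.56, "tz": 0, "wx": 0, "wy": 0, "wz": 0},
    {"jaw": -1, "tx": 0.48, "ty": 0.56, "tz": 0, "wx": 0, "wy": 0, "wz": 0},
    {"jaw": -1, "tx": 0.52, "ty": 0.45, "tz": 0, "wx": 0, "wy": 0, "wz": 0},
    {"jaw": -1, "tx": 0.52, "ty": 0.45, "tz": 0, "wx": 0, "wy": 0, "wz": 0},
    {"jaw": -1, "tx": 0.56, "ty": 0.35, "tz": 0, "wx": 0, "wy": 0, "wz": 0},
    {"jaw": -1, "tx": 0.56, "ty": 0.35, "tz": 0, "wx": 0, "wy": 0, "wz": 0},
    {"jaw": -1, "tx": 0.5, "ty": 0.25, "tz": 0, "wx": 0, "wy": 0, "wz": 0},
    {"jaw": -1, "tx": 0.4, "ty": 0.2, "tz": 0, "wx": 0, "wy": 0, "wz": 0},
    {"jaw": -1, "tx": 0.3, "ty": 0.1, "tz": 0, "wx": 0, "wy": 0, "wz": 0},
    {"jaw": -1, "tx": 0, "ty": 0, "tz": 0, "wx": 0, "wy": 0, "wz": 0},
  ],
)

```text
clock: 20.48
tcp_pos: [0.6316, -0.0178, 0.2138]
orientation: [0.0, 0.707, 0.707, 0.0]
wrist_force: [-0.1, 0.4, -0.6]
finger_gap: -0.0002
```

```bash
python3 look.py 11; python3 -c "
from h import *
j=cv2.imread('pics/s11.png')
cv2.imwrite('pics/z11.png',cv2.resize(j[110:250,220:420],None,fx=4,fy=4,interpolation=cv2.INTER_CUBIC))"
```

```text
20.475 [ 0.63156774 -0.01778594  0.21375691] [-0.155  0.534 -0.101  0.935  0.     1.415] -0.00015598617730815058 [-0.05350919  0.35501123 -0.62888163]
[[-3.e-04  1.e+00  3.e-04]
 [ 1.e+00  3.e-04  2.e-04]
 [ 2.e-04  3.e-04 -1.e+00]]
```

View pics/z11.png

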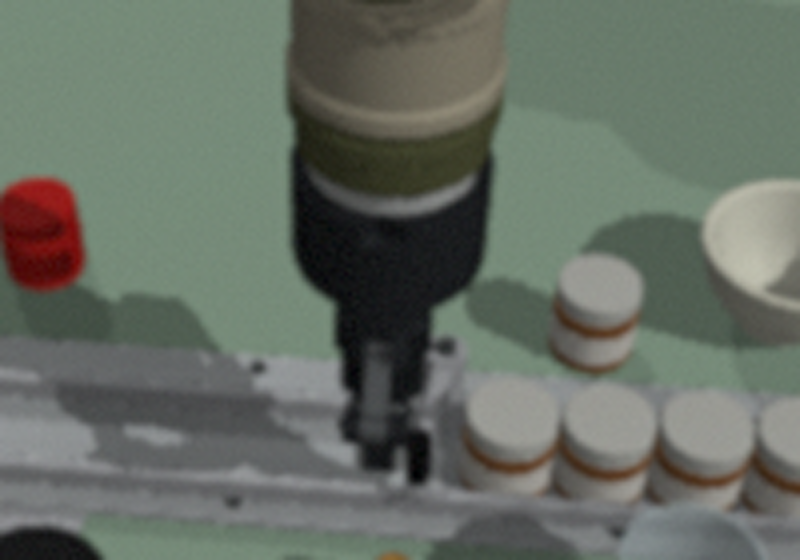

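>>> carry_out(
  motion=[
    {"jaw": -1, "tx": 0.2, "ty": 0.1, "tz": 0, "wx": 0, "wy": 0, "wz": 0},
    {"jaw": -1, "tx": 0.2, "ty": 0, "tz": 0, "wx": 0, "wy": 0, "wz": 0},
    {"jaw": -1, "tx": 0.2, "ty": 0.1, "tz": 0, "wx": 0, "wy": 0, "wz": 0},
    {"jaw": -1, "tx": 0.2, "ty": 0, "tz": 0, "wx": 0, "wy": 0, "wz": 0},
    {"jaw": -1, "tx": 0.1, "ty": 0, "tz": 0, "wx": 0, "wy": 0, "wz": 0},
    {"jaw": -1, "tx": 0, "ty": 0, "tz": 0, "wx": 0, "wy": 0, "wz": 0},
  ],
)

```text
clock: 21.32
tcp_pos: [0.6334, -0.0089, 0.2137]
orientation: [-0.0, 0.707, 0.707, 0.0]
wrist_force: [-0.1, -0.4, 0.2]
finger_gap: -0.0001
```

>>> carry_out(
  motion=[
    {"jaw": -1, "tx": 0.1, "ty": 0, "tz": 0, "wx": 0, "wy": 0, "wz": 0},
    {"jaw": -1, "tx": 0, "ty": 0, "tz": 0, "wx": 0, "wy": 0, "wz": 0},
  ],
)

```text
clock: 21.58
tcp_pos: [0.6335, -0.0082, 0.2137]
orientation: [0.0, 0.707, 0.707, -0.0]
wrist_force: [-0.2, -1.9, 0.4]
finger_gap: -0.0002
```

>>> carry_out(
  motion=[
    {"jaw": -1, "tx": 0.1, "ty": 0, "tz": 0, "wx": 0, "wy": 0, "wz": 0},
    {"jaw": -1, "tx": 0, "ty": 0, "tz": 0, "wx": 0, "wy": 0, "wz": 0},
  ],
)

```text
clock: 21.82
tcp_pos: [0.6335, -0.0077, 0.2137]
orientation: [0.001, 0.707, 0.707, -0.001]
wrist_force: [-0.0, -5.5, -0.7]
finger_gap: -0.0001
```

The force climbs sharply at the predicted shut position, so the keeper is at its hard stop. I'll back off and clear.

>>> carry_out(
  motion=[
    {"jaw": -1, "tx": -0.2, "ty": 0, "tz": 0, "wx": 0, "wy": 0, "wz": 0},
    {"jaw": -1, "tx": -0.3, "ty": 0, "tz": 0, "wx": 0, "wy": 0, "wz": 0},
    {"jaw": -1, "tx": -0.8, "ty": 0, "tz": 0, "wx": 0, "wy": 0, "wz": 0},
    {"jaw": -1, "tx": -1.2, "ty": 0, "tz": 0, "wx": 0, "wy": 0, "wz": 0},
    {"jaw": -1, "tx": -1.2, "ty": 0, "tz": 0, "wx": 0, "wy": 0, "wz": 0},
    {"jaw": -1, "tx": 0, "ty": 0, "tz": -1.5, "wx": 0, "wy": 0, "wz": 0},
    {"jaw": -1, "tx": 0, "ty": 0, "tz": -3, "wx": 0, "wy": 0, "wz": 0},
    {"jaw": -1, "tx": 0, "ty": 0, "tz": -4, "wx": 0, "wy": 0, "wz": 0},
    {"jaw": -1, "tx": -2, "ty": 0, "tz": -3, "wx": 0, "wy": 0, "wz": 0},
    {"jaw": -1, "tx": -4, "ty": 0, "tz": 0, "wx": 0, "wy": 0, "wz": 0},
    {"jaw": -1, "tx": -4, "ty": 0, "tz": 0, "wx": 0, "wy": 0, "wz": 0},
    {"jaw": -1, "tx": -4, "ty": 0, "tz": 0, "wx": 0, "wy": 0, "wz": 0},
    {"jaw": -1, "tx": -4, "ty": 0, "tz": 0, "wx": 0, "wy": 0, "wz": 0},
    {"jaw": -1, "tx": -3, "ty": 0, "tz": 0, "wx": 0, "wy": 0, "wz": 0},
    {"jaw": -1, "tx": 0, "ty": 0, "tz": 0, "wx": 0, "wy": 0, "wz": 0},
    {"jaw": -1, "tx": 0, "ty": 0, "tz": 0, "wx": 0, "wy": 0, "wz": 0},
  ],
)

```text
clock: 23.82
tcp_pos: [0.6334, -0.2536, 0.3293]
orientation: [-0.0, 0.707, 0.707, 0.0]
wrist_force: [-0.5, -0.1, 0.1]
finger_gap: -0.0
```

```bash
python3 look.py 12; python3 -c "
from h import *
j=cv2.imread('pics/s12.png')
cv2.imwrite('pics/z12.png',cv2.resize(j[130:260,260:460],None,fx=4,fy=4,interpolation=cv2.INTER_CUBIC))"
```

```text
23.825 [ 0.6333767  -0.25357265  0.32926206] [-4.980e-01  5.520e-01  2.260e-01  1.245e+00  1.000e-03  1.072e+00] -4.965115627412057e-05 [-0.51477351 -0.05160815  0.0675976 ]
[[-1.e-04  1.e+00  3.e-04]
 [ 1.e+00  1.e-04  5.e-04]
 [ 5.e-04  3.e-04 -1.e+00]]
```

View pics/z12.png

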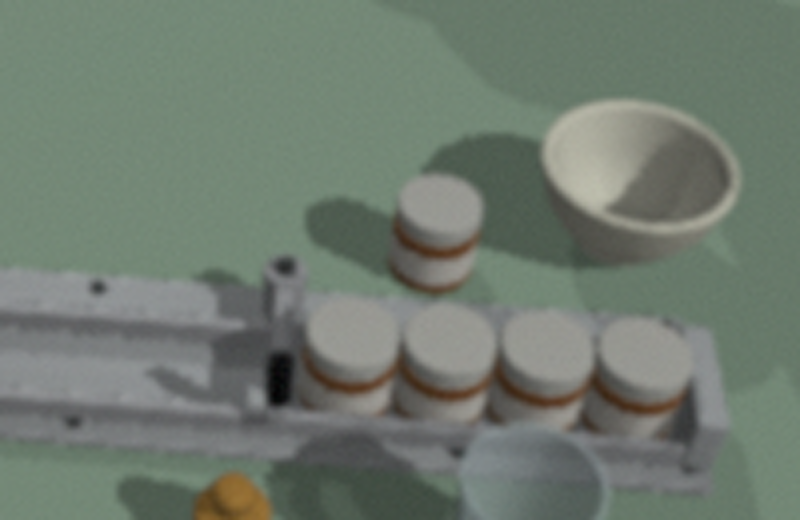

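View pics/v12.png

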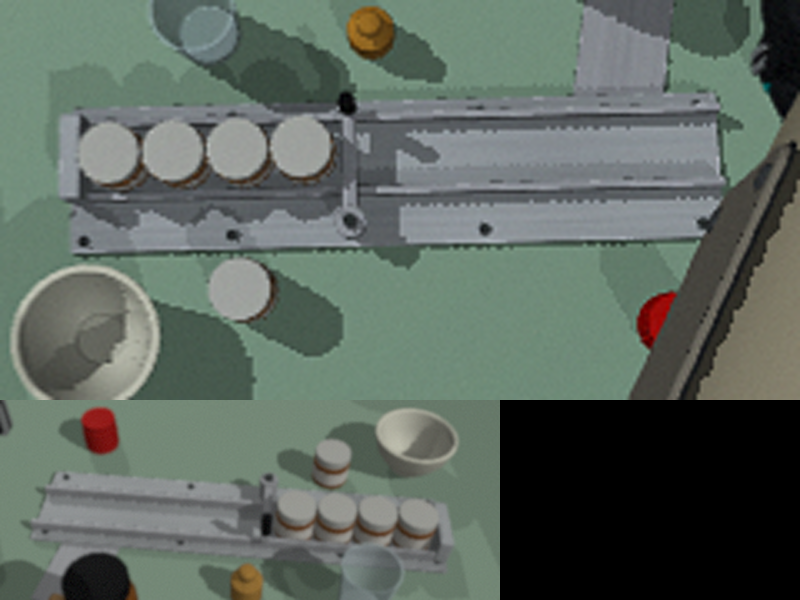

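```bash
python3 - <<'E'
from h import *
f=lambda p,z: onz("top",[np.array(p)*.3+[200,160]-.35],z)[0]
a=f((346,102),.063);b=f((349,220),.034);print(a,b,np.arctan2((a-b)[1],(a-b)[0])+np.pi/2)
x,y=f((81,114),.04),f((80,198),.04);print("stop face",x,y)
t0=cv2.imread("pics/top0.png");t=cv2.imread("pics/t12.png")
s0=cv2.imread("pics/scene0.png");s=cv2.imread("pics/s12.png")
for n,P in dict(mortar=(225,262),spare=(272,246),beaker=(259,165),weight=(311,170),reagent=(365,130),carton=(300,126),spat=(388,160)).items():
    A=t0[P[1]-14:P[1]+14,P[0]-14:P[0]+14]; B=t[P[1]-24:P[1]+24,P[0]-24:P[0]+24]
    print(n,np.array(cv2.minMaxLoc(cv2.matchTemplate(B,A,cv2.TM_CCOEFF_NORMED))[3])-10)
env.hand_in()
E
```

```text
[0.63245407 0.00914416 0.063     ] [0.55484997 0.00958956 0.034     ] 1.565056946683469
stop face [0.63207666 0.19515786 0.04      ] [0.57326016 0.19441866 0.04      ]
mortar [0 0]
spare [0 0]
beaker [0 0]
weight [0 0]
reagent [0 0]
carton [0 0]
spat [0 0]
the job is handed in; nothing more can be done
```

I pushed the four jars home as one train from behind jar4, swung the keeper shut by its peg, moved clear and handed the job in at about 24 s of the 50 s. No verdict is reported.

- **Row:** It stalled against the end stop, with the push rising to about 12 N. The pictures showed all four jars upright and closed up. Jar1's lid measured y = 0.1715 m against about 0.1725 m expected at home, and jar4's 0.040 m against 0.0405 m.
- **Keeper:** The force rose to 5.5 N at the predicted shut position. The final picture gives an angle of about 1.565 rad, against 1.571 rad for fully shut.
- **Other things on the bench:** Comparing the first and last pictures, none of the seven bystanders moved by even a pixel.
- **Robot:** It ended about 25 cm from the keeper at 0.33 m TCP height, with no contact force.

Two checks disagreed slightly. The two-view lid heights after the push came out at 47–49 mm, where about 52 mm was expected. The jar lids also sat 1–2 mm towards the robot from the straight line I had assumed. I put the height difference down to lid centres picked by eye. The sideways offset is within the 6 mm allowed.

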